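Rap a snapped tenon out of a tenon cutter

ROBOT

A 6-joint arm with a two-finger parallel gripper is mounted at the origin on the work surface. World frame = base frame: x ahead of the robot, y to its left, z up, the work surface at z = 0. Lengths are in m, angles in degrees, forces in N, time in s.
With the tool pointing down it reaches from about 0.3 to 0.875 m from the base axis. Payload 6.4 kg.
Tool frame: the origin (TCP) lies midway between the tips of the shut fingers; the grasp point (between the pads) lies 19 mm behind it; z points along the fingers, y is the line along which they close (so a half turn about z gives the same grasp; the last joint's range is limited). The gripper opens to 88 mm and grips with 3 to 60 N. Pads are 18 mm wide; open, the fingers measure 123 mm over their backs; the gripper's body (75 mm by 187 mm) begins 45 mm behind the grasp point.
Start: joints at [60.487, 10.359, 92.074, -0, 77.567, -11.82], TCP at [0.175, 0.548, 0.239] pointing down, gripper open.
Joint ranges: [-171.53, 171.53], [-51.25, 118.39], [17.06, 147.69], [-65.23, 245.23], [0, 150.52], [-178.68, 178.68]. Speed limits (degrees/s): [147.25, 147.25, 172.46, 180, 180, 180].

INTERFACE

Orientations are given as [roll, pitch, yaw] about the fixed x, y, z axes, in that order (R = Rz(yaw) Ry(pitch) Rx(roll)).
In Python, from workcell import env, optics gives the robot as it stands. Calls block until the motion is done:
- env.reach(position, orientation): joint-space move of the TCP to a pose.
- env.move_l(position, attitude=None, v=0.15): straight line of the TCP; attitude=None keeps the orientation; v is the mean speed in m/s.
- env.move_joints(angles): joint-space move.
- env.open_gripper() and env.grab(f_grip=None): open the fingers fully, or close them until they stop; f_grip is the grip in N (None keeps the last).
- env.hold(seconds).
- env.inverse_kinematics(position, orientation): joint angles nearest the present ones, or None.
- env.state(): the state.
- optics.snapshot(name): name is "scene" or "top" or "wrist"; returns the picture (400x640x3 uint8, red, green, blue); there is no depth.
- optics.camera_model(name): a dict with "mtx" (3x3 intrinsics, pixels), "position" and "attitude" of the camera in the world. Camera axes: x right, y down, z forward; pixel columns grow to the right and rows downward; lengths in m; the calibration is good to about 2 mm. The wrist camera is an equidistant fisheye: a pixel r from the principal point sees the ray r / f radians off the axis. A picture is of the moment at which its call begins: read the wrist's pose just before it. camera_model takes no time and is no camera call; for the wrist camera it gives the pose at the moment of the call.
A pose or a line that the arm cannot do raises env.IKError and nothing moves.
- env.close_job(): hands the job in; it is judged then, once.
The state is a dict: "t": time; "joints": joint angles; "joint_vel": joint speeds; "effort": joint torques, N m; "tool_pos": TCP position; "tcp_rot": TCP orientation; "contact_force": force on the tool from outside, world axes, zero at the start; "ft_torque": the same for the moment, N m; "gripper_width": finger opening in m; "gripper_force": force on a finger pad.
Only numpy, scipy, OpenCV 4.12 (cv2) and the standard library are available. Lean on these libraries where they do the work, as an engineer would, in place of code of your own. Each camera call takes 0.05 s, during which the arm holds its last target. There are 200 camera calls.

TASK

A chair rung's tenon has snapped off and jammed inside the tenon cutter lying in its cradle. Turn the cutter mouth down and rap its mouth briskly and squarely on the pale knocking block, as often as it takes, until the stub comes out; then lay the empty cutter back in its cradle just as it lay, blade uppermost, and put the stub in the offcut crate, leaving the tins, the can of dowels, the bottle and the tape measure where they are.

Things in the scene. Friction and masses are not known exactly. Their poses are not given: they have to be found in the camera images.
- cutter: Tenon cutter, grey aluminium bell 122 mm long, 0.36-0.5 kg. Origin: centre of its open mouth; z runs from mouth to shank, x to the steel blade and red clamp (31 mm out from the axis at z = 80-90). Mouth 64 mm wide outside, bore 36; from z = 32 to 101 mm a plain round body 48 mm in diameter; then a 14 mm hex shank. Starts lying level in the cradle, blade up.
- cutter_grip (a point): Point on the cutter's axis 78 mm from the mouth, in the plain round body (48 mm wide): a good place to grip, one finger on each side of the blade, the gripper leaning about 45 degrees back over the shank so that the cutter can then be turned mouth down.
- tenon: Snapped tenon: pale round wood stub, 32 mm diameter, 52 long, 50 g. Origin: its middle, z along it. Starts at z = 40 mm in the cutter's frame, pinched by the blade, its end 14 mm inside the mouth. Pressing or slow moves do not shift it; each brisk rap (0.2 m/s or more) slides it 2-5 mm to the mouth; after about 11 mm it is loose and is left on the block, mostly standing.
- cradle: Small oak and ash cradle screwed to the bench, base 94 x 104 x 12 mm, with two V forks (72 mm wide, 46 mm high) across its y. Origin: centre of its underside. The cutter lies along its x axis, mouth at x = +67 mm, axis 58 mm above the bench, blade up; the forks hold its body at x = -31 to -21 and 21 to 31 mm.
- block: Pale square knocking block of beech, 110 x 110 x 45 mm, fixed to the bench. Origin: centre of its underside; top at 45 mm.
- crate: Open slatted plywood offcut crate, fixed, 150 (x) x 180 (y) x 75 mm high, walls 8 mm, floor 8 mm thick. Origin: centre of its underside.
- oil_tin: Dark green oil tin, 50 x 85 mm, 145 mm high with cap and handle. Bystander. Origin: centre of its underside.
- glue_bottle: Cream glue bottle with a red nozzle, 60 mm diameter, 165 mm high. Bystander. Origin: centre of its underside.
- wax_tin: Flat round wax tin with a dark red lid, 86 mm diameter, 32 mm high. Bystander. Origin: centre of its underside.
- tape_measure: Yellow tape measure, 75 x 62 mm, 40 mm high. Bystander. Origin: centre of its underside.
- dowel_can: Steel can of dowel rods, 68 mm diameter, 175 mm high with the rods. Bystander. Origin: centre of its underside.
There are look-alikes about, which are no part of the job. What is shaped like the cutter but blue is not meant.

How it is judged:
By the outcome, as a careful person would: the job done as asked, in the order asked, and still so for the second after the job is handed in, with the robot touching nothing.
It also fails if it takes over 66 s, if anything falls off the work surface, if the arm or the gripper's body presses on something with over 40 N, if the wrist force passes 120 N, or if a joint passes its speed limit or range.

## Working session

There is one attempt and no reset: what is moved stays moved. The work goes in short steps, each a Python script; the robot and the scene stay as the last script left them, time stands still between calls to the robot, and variables do not carry over. Pictures are saved under pics/ and viewed, at most 10 in all, crops included, and the job is handed in when it is done.

```bash
mkdir -p pics; ls; python3 - <<'E'
from workcell import env, optics
import cv2
for n in ("scene","top"):
    im=optics.snapshot(n); cv2.imwrite(f"pics/{n}0.png",im[:,:,::-1])
    m=optics.camera_model(n); print(n,m)
print(env.state())
E
```

```text
pics
scene {'mtx': array([[498.7443317 ,   0.        , 315.74832443],
       [  0.        , 498.7443317 , 201.60459015],
       [  0.        ,   0.        ,   1.        ]]), 'position': array([1.15373356, 0.86119207, 0.73719535]), 'attitude': array([-1.22325551e+02,  1.38653455e-01,  1.43868219e+02])}
top {'mtx': array([[430.03747526,   0.        , 314.61093724],
       [  0.        , 430.03747526, 197.72864759],
       [  0.        ,   0.        ,   1.        ]]), 'position': array([0.45095057, 0.02287051, 1.21031519]), 'attitude': array([-175.80345601,    1.39717511,  -88.34892637])}
{'t': 0.1, 'joints': array([ 6.04861561e+01,  1.03977368e+01,  9.21223351e+01, -4.33770193e-05,
        7.75645957e+01, -1.18212766e+01]), 'joint_vel': array([ 0.0806404 , -0.06895324, -0.19404097,  0.02782611, -0.03068429,
        0.05869348]), 'effort': array([ 5.26722615e-04, -4.34813368e+01, -3.42696476e+01,  7.03361747e-02,
        3.39149614e-02, -7.25056793e-05]), 'tool_pos': array([0.17452222, 0.54741551, 0.23792952]), 'tcp_rot': array([-1.79917119e+02, -1.73035148e-02,  1.62307430e+02]), 'contact_force': array([-0.39513879,  0.50822036,  0.04557593]), 'ft_torque': array([-0.03857826, -0.02318207, -0.01988372]), 'gripper_force': 0.0, 'gripper_width': 0.08817796254428839}
```

View pics/scene0.png

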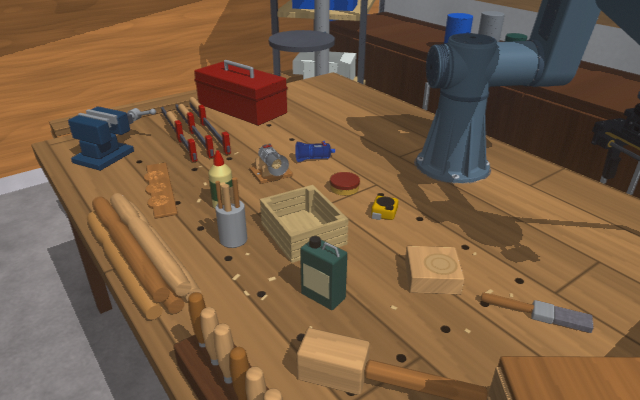

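View pics/top0.png

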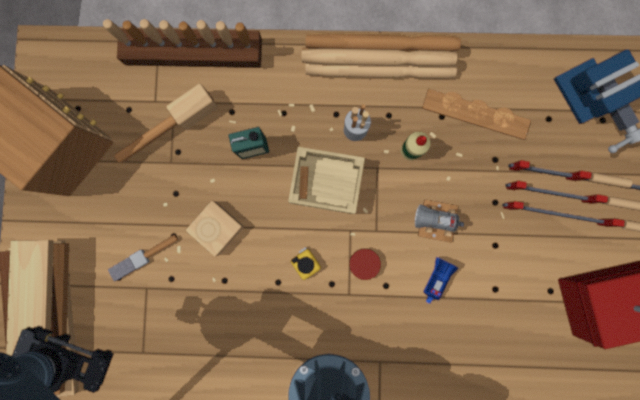

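The grey cutter lies in its cradle at top (437,219) and scene (272,163). The blue look-alike at top (440,279) is not meant. The block is the ringed square at top (215,229), not the mallet head at (190,104). The crate is at (328,180). I'll confirm with a crop and measure.

```bash
cat > h.py <<'E'
import numpy as np, cv2
from scipy.spatial.transform import Rotation as R
from workcell import env, optics
def ray(m,u,v,fish=False):
    K=m["mtx"]; x=(u-K[0,2])/K[0,0]; y=(v-K[1,2])/K[1,1]
    if fish:
        r=np.hypot(x,y)+1e-12; d=np.array([x/r*np.sin(r),y/r*np.sin(r),np.cos(r)])
    else: d=np.array([x,y,1.])
    return R.from_euler("xyz",m["attitude"],degrees=True).apply(d)
def plane(m,u,v,z,fish=False):
    d=ray(m,u,v,fish); p=np.array(m["position"]); return p+d*(z-p[2])/d[2]
def proj(m,P):
    c=R.from_euler("xyz",m["attitude"],degrees=True).inv().apply(np.array(P)-m["position"])
    return (m["mtx"]@(c/c[...,2:3]).T).T[...,:2]
E
python3 - <<'E'
from h import *
t=cv2.imread("pics/top0.png"); s=cv2.imread("pics/scene0.png")
a=cv2.resize(t[190:260,400:480],None,fx=5,fy=5,interpolation=cv2.INTER_CUBIC)
b=cv2.resize(s[130:200,235:315],None,fx=5,fy=5,interpolation=cv2.INTER_CUBIC)
c=cv2.resize(t[140:260,180:370],None,fx=4,fy=4,interpolation=cv2.INTER_CUBIC)[:, :]
c=cv2.resize(c,(400,253)); 
out=np.zeros((603,800,3),np.uint8); out[:350,:400]=a; out[:350,400:]=b; out[350:,:400]=c
cv2.imwrite("pics/crop1.png",out[:600])
m=optics.camera_model("top")
for n,u,v,z in [("cutter",437,219,.06),("block",215,229,.045),("crate",328,180,.075),("blue",440,279,.03),("wax",366,264,.03),("tape",305,263,.04),("glue",417,146,.1),("can",357,124,.1),("oil",249,142,.1)]:
    print(n,plane(m,u,v,z).round(3))
E
```

```text
cutter [ 0.487 -0.273  0.06 ]
block [0.443 0.322 0.045]
crate [0.582 0.019 0.075]
blue [ 0.326 -0.29   0.03 ]
wax [ 0.36  -0.091  0.03 ]
tape [0.359 0.075 0.04 ]
glue [ 0.673 -0.21   0.1  ]
can [ 0.728 -0.053  0.1  ]
oil [0.674 0.229 0.1  ]
```

View pics/crop1.png

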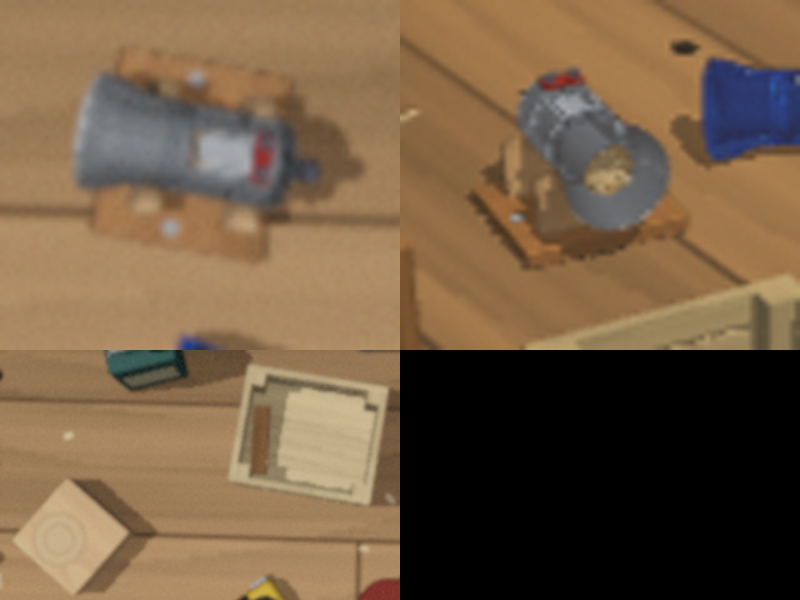

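Crop confirms that the grey cutter has its mouth toward +y, the shank toward −y, the blade and red clamp up, and the stub visible in the bore. Next I measure from the corners and check IK.

```bash
cat >> h.py <<'E'
def frame(z,y):
    """euler of tool with approach z and closing line y"""
    z=np.array(z,float);z/=np.linalg.norm(z);y=np.array(y,float);y-=z*(y@z);y/=np.linalg.norm(y)
    return R.from_matrix(np.c_[np.cross(y,z),y,z]).as_euler("xyz",degrees=True)
def tcp(g,z): # TCP position for a grasp point
    z=np.array(z,float);return np.array(g)+.019*z/np.linalg.norm(z)
E
python3 - <<'E'
from h import *
m=optics.camera_model("top")
c=np.array([plane(m,400+u/5,190+v/5,.012)for u,v in[(122,48),(293,78),(263,262),(92,228)]])
print("base",c.round(4).tolist(),c.mean(0),[np.linalg.norm(c[i]-c[i-1]).round(4) for i in range(4)])
d=(c[0]+c[3]-c[1]-c[2]);print("yaw",np.degrees(np.arctan2(d[1],d[0])))
e=c[0]+c[1]-c[2]-c[3];print("yaw+90 off",np.degrees(np.arctan2(e[1],e[0]))+90)
im=cv2.imread("pics/top0.png");
# grey body: sat low
hsv=cv2.cvtColor(im,cv2.COLOR_BGR2HSV);g=(hsv[...,1]<70)&(hsv[...,2]>40)
g[:, :410]=0;g[:,470:]=0;g[:195]=0;g[250:]=0
n,l,st,ce=cv2.connectedComponentsWithStats(g.astype(np.uint8));k=1+np.argmax(st[1:,4])
pts=np.argwhere(l==k)[:,::-1].astype(float)
P=np.array([plane(m,u,v,.06)[:2] for u,v in pts])
print("cutter blob",st[k],P.mean(0),P.min(0),P.max(0))
# axis from midlines per column
for u in range(st[k][0],st[k][0]+st[k][2],4):
    v=pts[pts[:,0]==u,1]; print(u,v.min(),v.max(),plane(m,u,(v.min()+v.max())/2,.058).round(4)[:2])
bc=np.array([plane(m,180+u/2.105,140+(v-350)/2.108,.045)for u,v in[(70,480),(131,538),(74,594),(13,540)]])
print("block",bc.mean(0),[np.linalg.norm(bc[i]-bc[i-1]).round(3) for i in range(4)],np.degrees(np.arctan2(*(bc[0]-bc[3])[1::-1])))
cc=np.array([plane(m,180+u/2.105,140+(v-350)/2.108,.075)for u,v in[(250,365),(388,385),(372,503),(229,482)]])
print("crate",cc.mean(0),[np.linalg.norm(cc[i]-cc[i-1]).round(3) for i in range(4)],np.degrees(np.arctan2(*(cc[0]-cc[3])[1::-1])))
E
```

```text
base [[0.5411, -0.2504, 0.012], [0.527, -0.3446, 0.012], [0.4251, -0.3287, 0.012], [0.441, -0.2349, 0.012]] [ 0.48351475 -0.28964369  0.012     ] [np.float64(0.1013), np.float64(0.0953), np.float64(0.1031), np.float64(0.0951)]
yaw 80.93078903101596
yaw+90 off 81.17410720570666
cutter blob [414 205  50  27 828] [ 0.48702584 -0.27001617] [ 0.45601603 -0.34168195] [ 0.52293055 -0.21243579]
414 218.0 219.0 [ 0.4864 -0.2129]
418 206.0 227.0 [ 0.492  -0.2234]
422 205.0 226.0 [ 0.495  -0.2339]
426 207.0 226.0 [ 0.4926 -0.2446]
430 208.0 226.0 [ 0.4916 -0.2552]
434 210.0 227.0 [ 0.4879 -0.2658]
438 211.0 228.0 [ 0.4855 -0.2763]
442 211.0 228.0 [ 0.4858 -0.2869]
446 212.0 230.0 [ 0.4821 -0.2975]
450 213.0 230.0 [ 0.4811 -0.308 ]
454 214.0 231.0 [ 0.4788 -0.3186]
458 216.0 226.0 [ 0.483  -0.3291]
462 222.0 226.0 [ 0.4754 -0.3397]
block [0.44269908 0.32431638 0.045     ] [np.float64(0.106), np.float64(0.11), np.float64(0.102), np.float64(0.106)] -41.554679784729956
crate [0.58259371 0.02125208 0.075     ] [np.float64(0.151), np.float64(0.177), np.float64(0.15), np.float64(0.181)] -8.29586673078559
```

```bash
cat >> h.py <<'E'
Z=np.array([0,0,1.]); CR=np.array([.4835,-.2897,0]); H=np.array([np.cos(np.radians(81)),np.sin(np.radians(81)),0])
GP=CR-.011*H+.058*Z; BL=np.array([.4427,.3243,.045]); CT=np.array([.5826,.0213,0])
def pose(g,h,y): z=h-Z; return tcp(g,z),frame(z,y)
E
python3 - <<'E'
from h import *
for k in (1,-1):
    for d in (0,.1,):
        print(k,"grasp",d,env.inverse_kinematics(*pose(GP-d*(H-Z)/2**.5,H,k*np.cross(Z,H))))
    print(k,"lift",env.inverse_kinematics(*pose(GP+.12*Z,H,k*np.cross(Z,H))))
    for a in range(-180,180,20):
        h=np.array([np.cos(np.radians(a)),np.sin(np.radians(a)),0])
        q=env.inverse_kinematics(*pose(BL+.078*Z,h,-k*np.cross(Z,h)));q2=env.inverse_kinematics(*pose(BL+.178*Z,h,-k*np.cross(Z,h)))
        if q is not None and q2 is not None: print(k,a,np.round(q),np.round(q2))
E
```

```text
1 grasp 0 [-58.35988961  42.83177222  82.91182201  27.4296094   91.28544566
 121.92159515]
1 grasp 0.1 [-62.0431462   41.54785614  74.91729196  25.66254331 100.99382808
 123.24852346]
1 lift [-58.35988961  32.73461812  82.56830888  27.93317934 100.53672838
 126.79250425]
1 -180 [ 17.  42.  74.  13. 107. -74.] [ 17.  35.  73.  13. 115. -72.]
1 -160 [ 23.  45.  70.   2. 110. -87.] [ 23.  38.  68.   2. 118. -87.]
1 -140 [  28.   46.   69.   -9.  110. -101.] [  28.   39.   67.   -9.  118. -103.]
1 -120 [  34.   44.   71.  -19.  106. -115.] [  34.   37.   70.  -20.  114. -118.]
1 -100 [  38.   41.   77.  -28.   98. -127.] [  38.   34.   75.  -29.  106. -131.]
1 -80 [  42.   36.   85.  -37.   88. -137.] [  42.   28.   83.  -37.   95. -142.]
1 -60 [  45.   30.   94.  -45.   75. -145.] [  45.   22.   93.  -44.   83. -153.]
1 -40 [  45.   23.  105.  -54.   61. -153.] [  45.   14.  103.  -49.   68. -163.]
1 -20 [  43.   16.  115.  -63.   45. -161.] [  43.    5.  113.  -53.   52. -176.]
1 40 [ 14.   2. 133.  79.  19.  -8.] [ 14. -13. 130.  43.  27.  32.]
1 60 [  5.   5. 129.  69.  39. -19.] [  
[... 1102 characters left out ...]
 94. -45.  75.  35.] [ 45.  22.  93. -44.  83.  27.]
-1 -40 [ 45.  23. 105. -54.  61.  27.] [ 45.  14. 103. -49.  68.  17.]
-1 -20 [ 43.  16. 115. -63.  45.  19.] [ 43.   5. 113. -53.  52.   4.]
-1 40 [ 14.   2. 133.  79.  19. 172.] [  14.  -13.  130.   43.   27. -148.]
-1 60 [  5.   5. 129.  69.  39. 161.] [   5.   -8.  126.   53.   47. -178.]
-1 80 [  0.  12. 121.  58.  55. 152.] [  0.  -0. 119.  51.  63. 165.]
-1 100 [  0.  19. 111.  49.  68. 144.] [  0.   9. 109.  46.  77. 153.]
-1 120 [  3.  26. 101.  40.  80. 136.] [  3.  17.  99.  39.  89. 143.]
-1 140 [  7.  33.  91.  31.  91. 128.] [  7.  24.  89.  32.  99. 133.]
-1 160 [ 12.  38.  82.  22. 100. 118.] [ 12.  31.  80.  23. 108. 121.]
```

```bash
python3 - <<'E'
from h import *
y=-np.cross(Z,H)
env.open_gripper()
env.reach(*pose(GP-.2*(H-Z)/2**.5+.08*Z,H,y))
print(env.state()["t"])
env.move_l(*pose(GP-.1*(H-Z)/2**.5,H,y),v=.25)
print(env.state()["t"],env.state()["tool_pos"])
m=optics.camera_model("wrist");im=optics.snapshot("wrist");print(m)
cv2.imwrite("pics/w1.png",im[:,:,::-1])
for s in (0,.067,-.011,-.03): 
    P=CR+s*H+.058*Z; c=R.from_euler("xyz",m["attitude"],degrees=True).inv().apply(P-m["position"]);th=np.arctan2(np.hypot(*c[:2]),c[2]);print(s,m["mtx"][:2,2]+m["mtx"][0,0]*th*c[:2]/np.hypot(*c[:2]))
E
```

```text
3.8917
4.7083 [ 0.47331089 -0.35807957  0.11651134]
{'mtx': array([[309.70691629,   0.        , 320.05601127],
       [  0.        , 309.70691629, 200.74836846],
       [  0.        ,   0.        ,   1.        ]]), 'position': array([ 0.46622656, -0.40332794,  0.27753295]), 'attitude': array([-1.53349991e+02, -1.52471418e-01, -8.97874560e+00])}
0 [318.48599325 195.43201513]
0.067 [318.70703004 130.48101449]
-0.011 [318.44901375 207.86134713]
-0.03 [318.38610222 230.47599301]
```

View pics/w1.png

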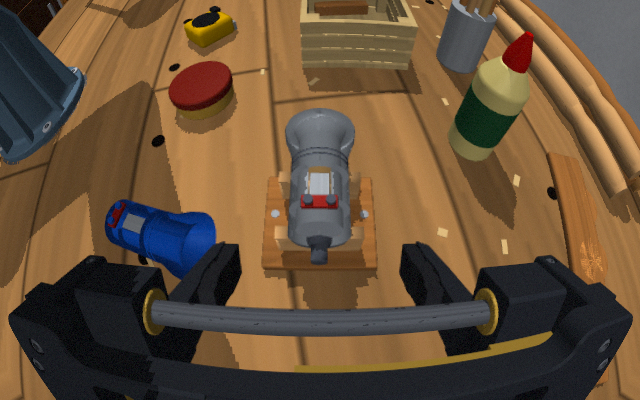

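The wrist view shows the cutter centred at column ~320 against a predicted 318.5, so it is within about 1 mm. The red clamp is at (320,200) and the shank at (318,255), and the blue look-alike is clear of the fingers. Grasping now.

```bash
python3 - <<'E'
from h import *
y=-np.cross(Z,H)
env.move_l(*pose(GP,H,y),v=.12)
s=env.state();print(s["t"],s["contact_force"].round(2))
env.grab(60); s=env.state();print(s["t"],s["gripper_width"],s["gripper_force"],s["contact_force"].round(2),s["tool_pos"])
env.move_l(pose(GP+.02*Z,H,y)[0],v=.08)
env.move_l(pose(GP+.24*Z,H,y)[0],v=.3)
s=env.state();print(s["t"],s["gripper_width"],s["contact_force"].round(2))
a=np.radians(-80);h=np.array([np.cos(a),np.sin(a),0])
env.reach(*pose(BL+(.078+.16)*Z,h,np.cross(Z,h)))
s=env.state();print(s["t"],s["gripper_width"],s["contact_force"].round(2),s["tool_pos"])
im=optics.snapshot("scene");m=optics.camera_model("scene")
print(proj(m,np.array([BL,BL+.16*Z])))
cv2.imwrite("pics/s2.png",cv2.resize(im[130:330,340:560,::-1],None,fx=3,fy=3)[:600])
E
```

```text
5.7417 [ 0.01 -1.18 -0.34]
6.45 0.046189799120045665 59.99646797776222 [0.06 0.31 1.18] [ 0.48394184 -0.28734617  0.04459843]
7.7333 0.04659821831199644 [-0.49 -0.11 -6.37]
9.9667 0.04639587152448479 [ 0.64 -0.21 -6.18] [0.44554821 0.31015444 0.26928095]
[[434.37306637 260.29633611]
 [444.27998827 198.19352818]]
```

View pics/s2.png

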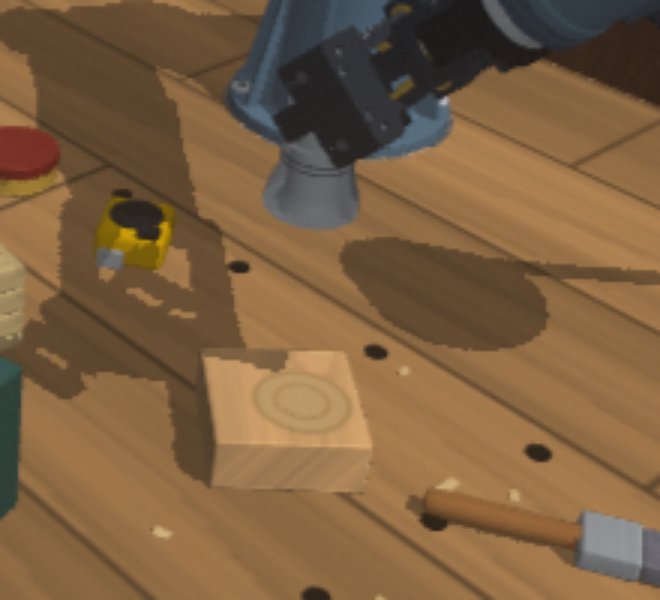

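The cutter hangs vertical over the block, with its mouth at scene ≈(444,198), exactly as predicted. I'll try the first raps.

```bash
cat >> h.py <<'E'
A=np.radians(-80);HK=np.array([np.cos(A),np.sin(A),0])
def kn(d): return pose(BL+(.078+d)*Z,HK,np.cross(Z,HK))[0]
def rap(d,v,up=.07):
    env.move_l(kn(d),v=v); s=env.state()
    print("down",round(s["t"],2),s["tool_pos"][2].round(4)-kn(0)[2].round(4),s["contact_force"].round(1),s["gripper_width"].round(4))
    env.move_l(kn(up),v=.2); env.hold(.15); s=env.state(); im=optics.snapshot("scene")
    print(" up",s["contact_force"].round(2),s["tool_pos"].round(4)); return im
E
python3 - <<'E'
from h import *
env.move_l(kn(.07),v=.2); env.hold(.15); a=optics.snapshot("scene"); print(env.state()["contact_force"].round(2))
for d,v in ((-.003,.25),(-.005,.3)):
    b=rap(d,v)
    df=cv2.absdiff(a,b)[130:330,340:560].max(2); print((df>25).sum())
np.save("pics/ref.npy",a); cv2.imwrite("pics/s3.png",np.hstack([cv2.resize(i[180:290,390:490,::-1],None,fx=4,fy=4) for i in (a,b)]))
E
```

```text
[ 0.24  0.07 -4.64]Traceback (most recent call last):
  File "<stdin>", line 4, in <module>
  File "h.py", line 28, in rap
    print("down",round(s["t"],2),s["tool_pos"][2].round(4)-kn(0)[2].round(4),s["contact_force"].round(1),s["gripper_width"].round(4))
                                                                                                         ^^^^^^^^^^^^^^^^^^^^^^^^
AttributeError: 'float' object has no attribute 'round'
```

```bash
sed -i 's/s\["gripper_width"\].round(4)/round(s["gripper_width"],4)/' h.py
python3 - <<'E'
from h import *
s=env.state();print(s["t"],s["contact_force"].round(1),s["tool_pos"]-kn(0))
env.move_l(kn(.07),v=.2); env.hold(.15);a=optics.snapshot("scene");np.save("pics/ref.npy",a)
b=rap(-.005,.3)
print((cv2.absdiff(a,b)[130:330,340:560].max(2)>25).sum())
cv2.imwrite("pics/s3.png",np.hstack([cv2.resize(i[180:290,390:490,::-1],None,fx=4,fy=4) for i in (a,b)]))
E
```

```text
11.2583 [-1.   0.4 -5.3] [ 0.00010368  0.00037392 -0.00294496]
down 12.38 -0.006600000000000009 [ 0.2  0.1 -4.5] 0.0465
 up [-0.05  0.13 -5.66] [0.4441 0.3103 0.1776]
130
```

View pics/s3.png

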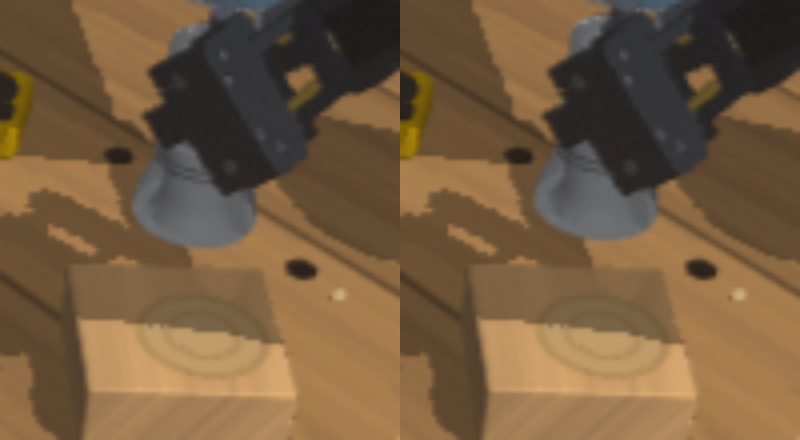

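Comparing the two frames, the mouth sits about 1.7 px (~4 mm) higher in the fingers after the rap. So contact happened and the cutter slid a little in the grip. I'll probe the present mouth height with a slow touch.

```bash
cat >> h.py <<'E'
def touch(start,lo=-.02):
    """slow lowering until the block is felt; returns d of contact"""
    env.move_l(kn(start),v=.15); env.hold(.1); f0=env.state()["contact_force"][2]; d=start
    while d>lo:
        d-=.0015; env.move_l(kn(d),v=.05); f=env.state()["contact_force"][2]-f0
        if f>6: break
    print("touch",round(d,4),f,env.state()["tool_pos"][2]-kn(0)[2],"t",env.state()["t"]); return d
E
python3 - <<'E'
from h import *
touch(.001)
E
```

```text
touch -0.011 15.530255038169923 -0.008829717176316615 t 15.8083
```

```bash
python3 - <<'E'
from h import *
env.move_l(kn(.06),v=.25); env.hold(.1); a=optics.snapshot("scene")
b=rap(-.0088-.0045,.45,.06)
print((cv2.absdiff(a,b)[130:330,340:560].max(2)>25).sum())
cv2.imwrite("pics/s4.png",np.hstack([cv2.resize(i[180:290,390:490,::-1],None,fx=4,fy=4) for i in (a,b)]))
touch(-.006)
E
```

```text
down 16.71 -0.016200000000000006 [-1.3 -0.  -4.6] 0.0467
 up [ 0.51  0.99 -5.06] [0.4441 0.3103 0.1677]
392
touch -0.021 6.390037365025389 -0.020186842048618328 t 20.6167
```

The raps slide the cutter in the pads (grip now ~58 mm from the mouth). The cutter stands on its mouth on the block, so I'll let go there, regrip at 78 mm, and rap with less overshoot.

```bash
cat >> h.py <<'E'
def regrip(): # cutter standing on the block
    env.open_gripper(); env.move_l(kn(0),v=.12); env.grab(60); print("regrip",env.state()["gripper_width"],env.state()["t"])
E
python3 - <<'E'
from h import *
regrip()
env.move_l(kn(.05),v=.25); env.hold(.1); a=optics.snapshot("scene"); np.save("pics/ref.npy",a)
b=rap(.002,.4,.05)
print((cv2.absdiff(a,b)[130:330,340:560].max(2)>25).sum())
cv2.imwrite("pics/s5.png",np.hstack([cv2.resize(i[180:290,390:490,::-1],None,fx=4,fy=4) for i in (a,b)]))
touch(.002)
E
```

```text
regrip 0.04638143545215548 22.3917
down 23.16 -0.0011000000000000038 [ 0.1  0.8 -4.6] 0.0468
 up [ 0.5   0.72 -5.35] [0.4443 0.3105 0.1581]
224
touch -0.0055 9.597730615472699 -0.0039191783159009536 t 25.5667
```

View pics/s5.png

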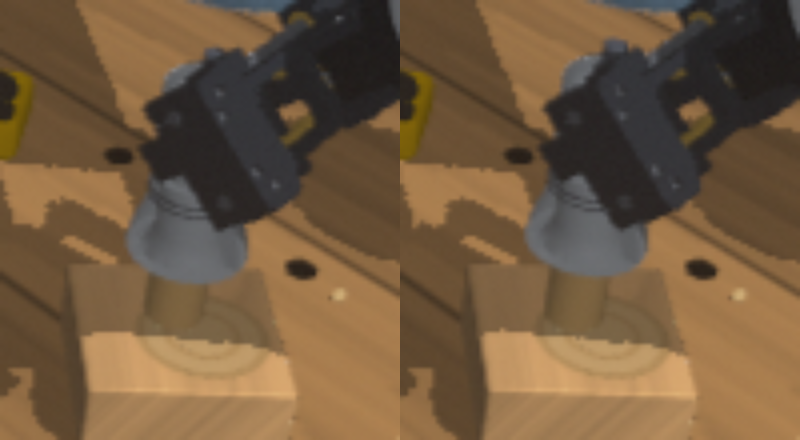

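The stub is already out and standing on the block (left half, ≈(175,300) of the crop), with the cutter above it. I'll regrip, lift clear, and return the cutter.

```bash
python3 - <<'E'
from h import *
regrip()
env.move_l(kn(.09),v=.12); env.move_l(kn(.18),v=.25)
y=-np.cross(Z,H)
s=optics.snapshot("scene")
env.reach(*pose(GP+.24*Z,H,y))
env.move_l(pose(GP+.05*Z,H,y)[0],v=.25); env.hold(.1)
m=optics.camera_model("wrist");w=optics.snapshot("wrist");t=optics.snapshot("top")
st=env.state();print(st["t"],st["contact_force"].round(2),st["tcp_rot"],frame(H-Z,y))
o=np.zeros((600,800,3),np.uint8)
o[:330,:400]=cv2.resize(s[180:290,390:490],(400,440))[:330]
o[:330,400:]=cv2.resize(t[195:261,400:480],(400,330))
o[330:,:432]=cv2.resize(w,(432,270)); 
o[330:,432:]=cv2.resize(w[60:270,220:420],(368,386))[:270]
cv2.imwrite("pics/s6.png",o[:,:,::-1])
E
```

```text
regrip 0.04659769546934537 27.2667
32.0667 [ 0.28  0.46 -3.9 ] [179.81717583 -44.86141263  81.1336254 ] [180. -45.  81.]
```

View pics/s6.png

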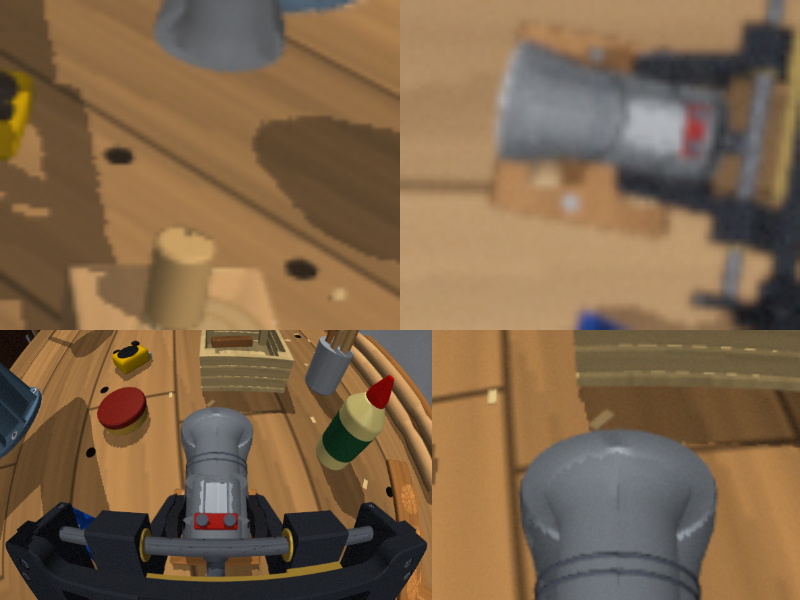

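The stub stands on the block. The cutter is empty, blade up, and aligned over the cradle. Lowering it now.

```bash
python3 - <<'E'
from h import *
y=-np.cross(Z,H)
f0=env.state()["contact_force"][2]
env.move_l(pose(GP+.006*Z,H,y)[0],v=.12)
for d in (.003,.0015,0.,-.001,-.002):
    env.move_l(pose(GP+d*Z,H,y)[0],v=.04); f=env.state()["contact_force"]; print(d,f.round(1))
    if f[2]-f0>5: break
env.open_gripper(); env.hold(.2)
env.move_l(pose(GP-.12*(H-Z)/2**.5,H,y)[0],v=.2)
env.hold(.1); w=optics.snapshot("wrist");t=optics.snapshot("top");m=optics.camera_model("scene");s=optics.snapshot("scene")
st=env.state();print(st["t"])
o=np.zeros((600,800,3),np.uint8)
o[:330,:400]=cv2.resize(t[195:261,400:480],(400,330));o[:330,400:]=cv2.resize(s[130:196,235:315],(400,330))
o[330:,:432]=cv2.resize(w,(432,270)); o[330:,432:]=cv2.resize(s[200:290,370:493],(368,270))
cv2.imwrite("pics/s7.png",o[:,:,::-1])
print(proj(m,np.array([BL+.052*Z])))
E
```

```text
0.003 [ 0.4  0.3 -5.2]
0.0015 [-0.8 -0.8 -1.6]
0.0 [-4.2  0.   7.9]
35.2833
[[437.417845   241.20975156]]
```

View pics/s7.png

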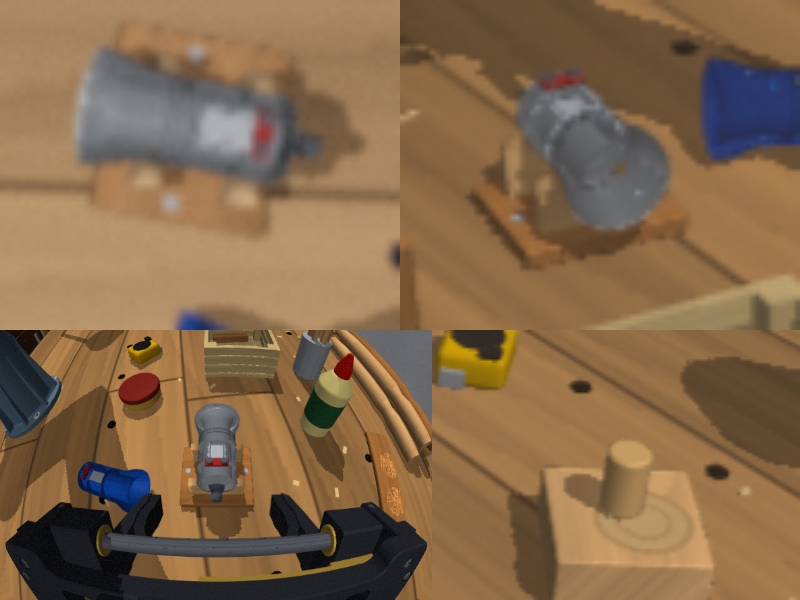

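The cutter lies exactly as at the start, bore empty. The stub stands on the block with its top at scene (436,241) against a predicted (437,241), so it is at the block centre. Fetching it now.

```bash
python3 - <<'E'
from h import *
yc=np.array([np.cos(np.radians(81.7)),np.sin(np.radians(81.7)),0])
def best(p,y):
    q=[(s,env.inverse_kinematics(p,frame(-Z,s*y))) for s in(1,-1)]
    return [s for s,j in sorted((x for x in q if x[1] is not None),key=lambda x:abs(x[1][5]))][0]
s=best(BL+[0,0,.06],yc)
o=frame(-Z,s*yc); st=BL+.030*Z-.019*Z
y=-np.cross(Z,H)
env.move_l(pose(GP-.2*(H-Z)/2**.5+.08*Z,H,y)[0],v=.3)
env.reach(BL+[0,0,.19],o); 
env.move_l(BL+[0,0,.08],v=.25); env.move_l(st,v=.1)
env.grab(15); x=env.state(); print(x["t"],x["gripper_width"],x["contact_force"].round(1))
env.move_l(st+.15*Z,v=.25)
c=CT-.015*yc
s=best(c+[0,0,.2],yc);o2=frame(-Z,s*yc)
env.reach(c+[0,0,.2],o2); print(env.state()["gripper_width"])
env.move_l(c+[0,0,.031],v=.2); x=env.state();print(x["t"],x["contact_force"].round(1))
env.open_gripper(); env.hold(.2); env.move_l(c+[0,0,.25],v=.25)
env.reach([.3,.3,.35],o2); env.hold(.3)
a=optics.snapshot("top");b=optics.snapshot("scene"); print(env.state()["t"])
v=np.vstack([cv2.resize(a[100:310,180:480],(400,280)),cv2.resize(b[130:340,200:500],(400,280))])
cv2.imwrite("pics/s8.png",v[:,:,::-1])
E
```

```text
40.95 0.03164845080491011 [-0.3 -0.8  0.7]
0.03126314278192739
44.8583 [-0.3 -0.2 -0.9]
48.9667
```

View pics/s8.png

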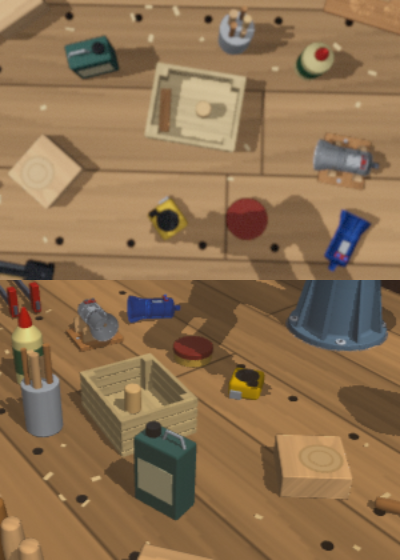

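The stub stands in the crate (top-half crop ≈(203,110)), the cutter is in its cradle, and the bystanders are unmoved. Handing in.

```bash
python3 -c "
from workcell import env
print(env.close_job())"
```

```text
the job is handed in; nothing more can be done
None
```

The stub was knocked out and put in the offcut crate, the empty cutter is back in its cradle blade up, nothing else appears to have moved, and the job was handed in at about 49 s.

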